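Tilt-feed a sensor cassette into its dock beside the blood analyser

ROBOT

A 6-joint arm with a two-finger parallel gripper is mounted at the origin on the work surface. World frame = base frame: x ahead of the robot, y to its left, z up, the work surface at z = 0. Lengths are in m, angles in rad, forces in N, time in s.
With the tool pointing down it reaches from about 0.3 to 0.775 m from the base axis. Payload 14.6 kg.
Tool frame: the origin (TCP) lies at the very end of the fingers, on their centre line; the grasp point (between the pads) lies 19 mm behind it (ctrl.grasp_offset is the distance from the TCP to the grasp point, in m); x points along the fingers, y is the direction in which the jaws open and shut, and the axes are right-handed (so a half turn about x gives the same grasp; the last joint's range is limited). The gripper opens to 94 mm and grips with 3 to 60 N. Pads are 16 mm wide; open, the fingers measure 119 mm over their backs; the gripper's body (75 mm by 177 mm) begins 78 mm behind the grasp point.
Start: joints at [1.241, 0.3, 1.521, -0, 1.321, -0.067], TCP at [0.143, 0.531, 0.205] pointing down, gripper open.
Joint ranges: [-3.03, 3.03], [-0.79, 2.21], [0.23, 2.52], [-1.04, 4.18], [0, 3.07], [-2.55, 2.55]. Speed limits (rad/s): [2.22, 2.22, 2.57, 3.14, 3.14, 3.14].

INTERFACE

Orientations are given as [roll, pitch, yaw] about the fixed x, y, z axes, in that order (R = Rz(yaw) Ry(pitch) Rx(roll)).
In Python, from station import ctrl gives the robot as it stands. The module is installed in compiled form; this text tells all that it offers.
- The arm moves only by the tool send_rows, never from a script. Its argument "rows" is a list that holds one entry, the list of rows, each a list of 4 numbers: the shift along the world's x, y, z in mm, then the turn about the world's z in rad. A call has 1 to 12 rows; each row shifts and turns the commanded pose from where the row before left it; what a row does not reach is not made up. A row lasts 1/10 s, in which the tool goes at most 50 mm and 8.59 degrees, less where a joint would pass 70% of its speed; a pose out of reach is approached as far as the arm can. A call is refused whole if a number of a shift passes 50 or a number of a turn 0.15, either way. A call with a gripper value outside its range is refused whole. "grip" is the gripper's target within -1 to 1 (shut at 1, half-way at 0, fully open at -1), set as the call begins (left out, the last holds). The fingers move at their own pace and stop on an object; "newtons" is the grip in N (left out, the last holds). Time passes only in rows, so rows that do not move let the fingers close. It gives the time, the measured TCP pose, the force and the opening at its end, in the units of the state.
- ctrl.get_obs(): the state, without advancing time (a new reading comes with each control period).
- ctrl.camera(name): name is "scene" or "top" or "wrist"; returns (picture, depth): 420x560x3 uint8, red, green, blue; 420x560 float32, m along the optical axis (not along the pixel's ray), 0 where there is no reading.
- ctrl.camera_params(name): a dict with "vertical_fov" (degrees; the focal length in pixels is half the picture's height over the tangent of half this angle, whatever the lens; pixels are square), "cx", "cy" (the principal point, pixels), "cam_to_world" (4x4, takes a point from camera to world coordinates); the wrist camera has in their place "mount" (4x4, takes a point from camera to tool coordinates, whose origin is the TCP and whose axes are the tool frame's). Camera axes: x right, y up, looking along -z (the intrinsics and any distortion apply to the point x, -y, -z); pixel columns grow to the right and rows downward; lengths in m; the calibration is good to about 2 mm. The wrist camera is an equidistant fisheye: a pixel r from the principal point sees the ray r / f radians off the axis. A picture is of the moment at which its call begins: read the wrist's pose just before it. camera_params takes no time and is no camera call.
- ctrl.hand_in(): hands the job in, once; it reports no verdict.
The state is a dict: "time_s": time; "qpos": joint angles; "joint_vel": joint speeds; "tau": joint torques, N m; "ee_pos": TCP position; "eef_rot": TCP orientation; "force": force on the tool from outside, world axes, zero at the start; "moment": the same for the moment, N m; "grip_width": finger opening in m.
Only numpy, scipy, OpenCV 4.12 (cv2) and the standard library are available. Lean on these libraries where they do the work, as an engineer would, in place of code of your own. Each camera call takes 0.05 s, during which the arm holds its last target.

TASK

With closed fingertips, gently press the green paddle of the tilt loader down until the blue cassette on its tray just starts to slide, then stop and hold the paddle still at that angle, so that the cassette glides slowly, without rushing, all the way home against the white dock; tilt no further while it slides. Then ease the paddle up and let go, leaving the tray level with the cassette still home. Never touch the cassette itself, never push the loader harder than 25 N, and leave everything else on the table where it is.

Things in the scene. Friction and masses are not known exactly. Their poses are not given: they have to be found in the camera images.
- tray (a joint): Tilt of the see-saw tray in rad: 0 = level at rest, grows as the paddle goes down and the tray's long end rises; solid stop at 0.62. Weight returns it to level, slowed by a damper (1.5 N m s/rad: about 15 N more at the paddle for each rad/s). The tilt at which the cassette starts to slide differs each time, from about 0.22 to 0.50; a few hundredths more and it rushes (0.35 m/s is too fast).
- tray_hinge (a point): Middle of the tray's hinge, 90 above the table; fixed. x runs along the tray from the hinge to the long end that rises, y along the hinge, z square to the tray (tilting with it). The tray: aluminium plate 280 long (x 0 to +280), 68 wide, upper face at z +6, dark side rails 10 high, and at the hinge end a white dock block (x 0 to +30, 34 high above the plate).
- paddle_top (a point): Flat green press paddle, 50 (x) by 64 (y), 8 thick, joined rigidly to the tray across the hinge. This point: centre of its upper face, at x -100, z +6 in the frame of tray_hinge; same axes. Swings down about the hinge when pressed, free space below. Held still it pushes back with about 6 to 12 N, less once the cassette has slid to the dock.
- dock_home (a point): Point fixed to the tray where the cassette's centre is when the cassette is fully home against the dock: x +65, z +21 in the frame of tray_hinge; same axes as tray_hinge.
- cassette: Blue sensor cassette, 70 long by 50 wide by 30 high with a pale label on top, about 0.2 kg, lying lengthwise on the tray between the rails (3 mm play each side), its centre 110 to 150 from dock_home at the start. Origin: centre of its underside.
- cassette_center (a point): Centre of the blue cassette, 15 above its underside.
- spare_center (a point): Centre of the orange spare cassette (70 x 50 x 30) lying on the table by the loader; bystander.
- vial: Small vial with red cap, 34 diameter, 70 high, on the table by the loader; bystander. Origin: centre of its underside.
- tube_rack: White rack of capped tubes, 50 x 130, 103 high; bystander. Origin: centre of its underside.
- reagent: Reagent bottle with blue cap, 60 diameter, 130 high; bystander. Origin: centre of its underside.
- gloves: White and yellow glove carton, 120 x 230 x 70; bystander. Origin: centre of its underside.
- mouse: Black computer mouse, 100 x 58 x 26; bystander. Origin: centre of its underside.
- loader: The tilt loader's fixed grey base and white cheeks (base plate 310 x 130 x 12, from x -50 to +260; cheeks 100 high, 50 long, at y +-47 beside the hinge). Origin: on the table below the hinge; x axis towards the tray's long end, z up. It stands firm on the table.

How it is judged:
On the way, in this order (a step that is already met when the one before it is completed fails the run):
1. the cassette slides along the tray while the fingertips hold the paddle pressed and the tray still (contact force between the fingers and paddle above 0.5 N and value of joint tray above 0.15 rad and linear speed of cassette above 0.008 m/s and velocity of joint tray between -0.015 and 0.015 rad/s), for 0.25 s.
2. the cassette is home against the dock and at rest, the paddle still held down (contact force between the fingers and paddle above 0.5 N and value of joint tray above 0.15 rad and linear speed of cassette below 0.02 m/s and x of cassette_center in the frame of dock_home between -0.004 and 0.004 m and y of cassette_center in the frame of dock_home between -0.006 and 0.006 m and z of cassette_center in the frame of dock_home between -0.004 and 0.004 m), for 0.2 s.
At the end, for the whole second after the job is handed in: The cassette's centre is within 4 mm of dock_home along the tray (6 mm across, 4 mm in height), at rest; the tray is back level (below 0.03 rad) and still; nothing touches the loader (x of cassette_center in the frame of dock_home between -0.004 and 0.004 m and y of cassette_center in the frame of dock_home between -0.006 and 0.006 m and z of cassette_center in the frame of dock_home between -0.004 and 0.004 m and value of joint tray below 0.03 rad and velocity of joint tray between -0.03 and 0.03 rad/s and linear speed of cassette below 0.02 m/s and contact force between the fingers and loader below 0.2 N).
It fails at once if the cassette rushes: faster than 0.35 m/s (linear speed of cassette above 0.35 m/s).
It fails at once if the tray is tilted further (faster than 0.025 rad/s) while the cassette is sliding, from 70 mm before home (x of cassette_center in the frame of dock_home between 0.012 and 0.07 m and linear speed of cassette above 0.03 m/s and velocity of joint tray above 0.025 rad/s).
It fails at once if the robot touches the blue cassette (contact force between any of the fingers, the arm and cassette above 0.3 N).
It fails at once if the robot pushes the loader with more than 25 N (contact force between any of the fingers, the arm and loader above 25 N).
It fails at once if another thing on the table is moved by more than 20 mm (distance of any of spare_center, vial, tube_rack, reagent, gloves, mouse from where it was at the start of the episode above 0.02 m).
It also fails if it takes over 70 s, if anything falls off the work surface, if the arm or the gripper's body presses on something with over 40 N, if the wrist force passes 120 N, or if a joint passes its speed limit or range.

## Working session

There is one attempt and no reset: what is moved stays moved. The work goes in short steps, Python scripts to look and compute and a tool call to move; the robot and the scene stay as the last step left them, time stands still between calls to the robot, and variables do not carry over. Pictures are saved under pics/ and viewed, and the job is handed in when it is done.

Besides the shell and the picture viewer there is one more tool, called by a JSON object that holds its "fn" and its "kwargs". send_rows: Moves the arm, as the interface text tells. Its arguments: {"type":"object","properties":{"rows":{"type":"array"},"grip":{"type":"number"},"newtons":{"type":"number"}},"required":["rows"]}

```bash
mkdir -p pics
python3 - <<'E'
from station import ctrl
import cv2,numpy as np
print(ctrl.get_obs())
for n in ("scene","top"):
    p,d=ctrl.camera(n); cv2.imwrite(f"pics/{n}0.png",p[:,:,::-1]); np.savez(f"{n}0.npz",p=p,d=d)
    print(n,ctrl.camera_params(n))
print(ctrl.camera_params("wrist"))
E
```

```text
{'time_s': 0.0, 'qpos': array([ 1.24139385e+00,  3.00506417e-01,  1.52158282e+00, -3.95039267e-06,
        1.32070263e+00, -6.66042156e-02]), 'joint_vel': array([ 0.00258582,  0.000929  ,  0.00114551, -0.00046637,  0.0007403 ,
       -0.00052472]), 'tau': array([ 1.99947266e-03, -5.31803834e+01, -3.52736521e+01,  7.09479419e-02,
        2.43659428e-02, -8.04113120e-05]), 'ee_pos': array([0.14280114, 0.53086356, 0.20486622]), 'eef_rot': array([-1.63420988,  1.5695971 , -1.89700716]), 'force': array([0.00919197, 0.54780755, 0.12113517]), 'moment': array([ 0.00285627,  0.00226632, -0.022186  ]), 'grip_width': 0.09436592519878502}
scene {'vertical_fov': 48.90187253427164, 'cx': 283.092564787373, 'cy': 214.75900598997995, 'cam_to_world': array([[ 0.77436963, -0.47649879,  0.41629385,  1.12784997],
       [ 0.63243869,  0.56280893, -0.53222872, -0.77674268],
       [ 0.01931244,  0.67542209,  0.73717842,  1.14206156],
       [ 0.        ,  0.        ,  0.        ,  1.        ]])}
top {'vertical_fov': 55.01428675410329, 'cx': 274.5892820259981, 'cy': 207.4163643320878, 'cam_to_world': array([[ 0.00308748,  0.99477962, -0.1019999 ,  0.41246083],
       [-0.99965496,  0.00573102,  0.02563416, -0.00835085],
       [ 0.02608491,  0.10188556,  0.99445408,  1.39244896],
       [ 0.        ,  0.        ,  0.        ,  1.        ]])}
{'vertical_fov': 65.70646984690485, 'cx': 284.9739045072842, 'cy': 211.00929671481373, 'mount': array([[ 7.29623511e-04,  2.27330354e-01, -9.73817425e-01,
        -1.79470858e-01],
       [ 9.99999650e-01, -5.64720732e-04,  6.17410488e-04,
         2.48761064e-05],
       [-4.09578744e-04, -9.73817535e-01, -2.27330687e-01,
        -6.52595766e-02],
       [ 0.00000000e+00,  0.00000000e+00,  0.00000000e+00,
         1.00000000e+00]])}
```

View pics/top0.png

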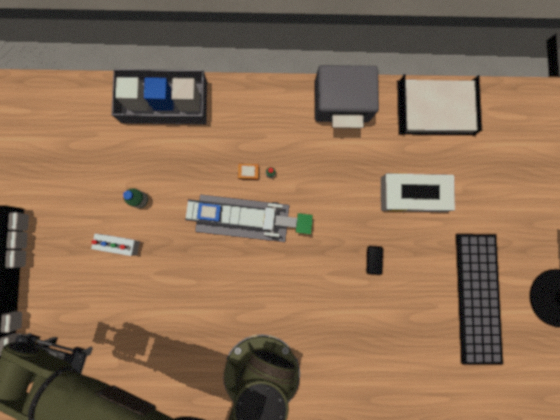

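View pics/scene0.png

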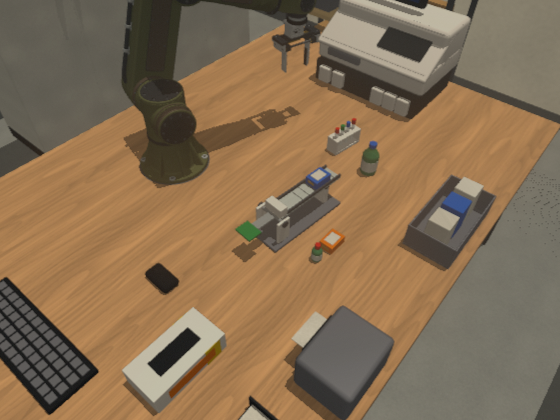

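The top view shows the paddle (green) at px (304,224), the cassette at (208,212) and the dock at about (272,215). The tray's long end points to world +y. Next I localise them.

```bash
cat > h.py <<'E'
from station import ctrl
import cv2,numpy as np
def P(n,d,u,v):
    c=ctrl.camera_params(n); f=210/np.tan(np.radians(c["vertical_fov"]/2))
    q=np.stack([(u-c["cx"])/f*d,-(v-c["cy"])/f*d,-d,np.ones_like(d)],-1)
    return (q@c["cam_to_world"].T)[...,:3]
def cloud(n,d):
    v,u=np.mgrid[0:420,0:560].astype(float)
    return P(n,d.astype(float),u,v)
E
python3 - <<'E'
from h import *
for n in ("top","scene"):
    z=np.load(n+"0.npz");p,d=z["p"],z["d"];w=cloud(n,d)
    hsv=cv2.cvtColor(p,cv2.COLOR_RGB2HSV)
    roi=np.zeros((420,560),bool)
    if n=="top": roi[150:260,170:330]=1
    else: roi[150:270,220:350]=1
    for nm,lo,hi in (("green",45,75),("blue",105,125),("orange",5,14)):
        m=(hsv[...,0]>=lo)&(hsv[...,0]<=hi)&(hsv[...,1]>(200 if nm=="orange" else 120))&(hsv[...,2]>60)&roi&(d>0)
        k,lab,st,c=cv2.connectedComponentsWithStats(m.astype(np.uint8))
        for i in range(1,k):
            if st[i,4]<25: continue
            q=w[lab==i]; zz=np.median(q[:,2])
            r=cv2.minAreaRect(q[:,:2].astype(np.float32)*1000)
            print(n,nm,c[i].round(1),st[i,4],np.median(q,0).round(3),"z",np.percentile(q[:,2],[5,50,95]).round(3),r)
# white dock+rails: points between z .06 and .2
for n in ("top","scene"):
    z=np.load(n+"0.npz");w=cloud(n,z["d"]).reshape(-1,3)
    k=(w[:,0]>.3)&(w[:,0]<.6)&(w[:,1]>-.2)&(w[:,1]<.3)&(w[:,2]>.085)&(w[:,2]<.16)
    q=w[k]; print(n,len(q),cv2.minAreaRect(q[:,:2].astype(np.float32)*1000))
    k=k&(w[:,2]>.118)
    q=w[k]; print(n,"high",len(q),cv2.minAreaRect(q[:,:2].astype(np.float32)*1000),q[:,2].mean())
z=np.load("top0.npz");cv2.imwrite("pics/topz.png",cv2.resize(z["p"][150:260,170:330,::-1],None,fx=5,fy=5,interpolation=2))
E
```

```text
top green [303.9 223.5] 216 [ 0.492 -0.137  0.096] z [0.092 0.096 0.101] ((494.21527099609375, -137.0175323486328), (41.869876861572266, 55.01197814941406), 83.34992218017578)
top blue [209.8 212.2] 130 [0.523 0.152 0.126] z [0.121 0.126 0.131] ((528.9237670898438, 165.65524291992188), (67.32465362548828, 52.93019104003906), 82.07341003417969)
scene green [247.8 230.6] 244 [ 0.498 -0.14   0.096] z [0.093 0.096 0.1  ] ((498.3241271972656, -137.86083984375), (48.696903228759766, 64.27576446533203), 83.25298309326172)
scene blue [318.4 177. ] 55 [0.54  0.143 0.126] z [0.123 0.126 0.129] ((532.1156616210938, 164.96728515625), (68.75177001953125, 44.77443313598633), 84.53118133544922)
scene orange [331.6 239.9] 96 [0.685 0.033 0.03 ] z [0.026 0.03  0.034] ((679.0831298828125, 46.61614227294922), (68.28772735595703, 49.71584701538086), 85.8134536743164)
top 2568 ((508.29571533203125, 40.70208740234375), (406.9597473144531, 113.95513153076172), 88.63457489013672)
top high 573 ((514.5665283203125, 83.04606628417969), (241.61007690429688, 67.304443359375), 86.1910629272461) 0.12818825314336618
scene 2245 ((514.8582153320312, 40.46058654785156), (407.1988525390625, 119.69988250732422), 84.51589965820312)
scene high 469 ((517.7804565429688, 81.82569885253906), (246.36392211914062, 70.51102447509766), 86.38043975830078) 0.1272007333010648
```

View pics/topz.png

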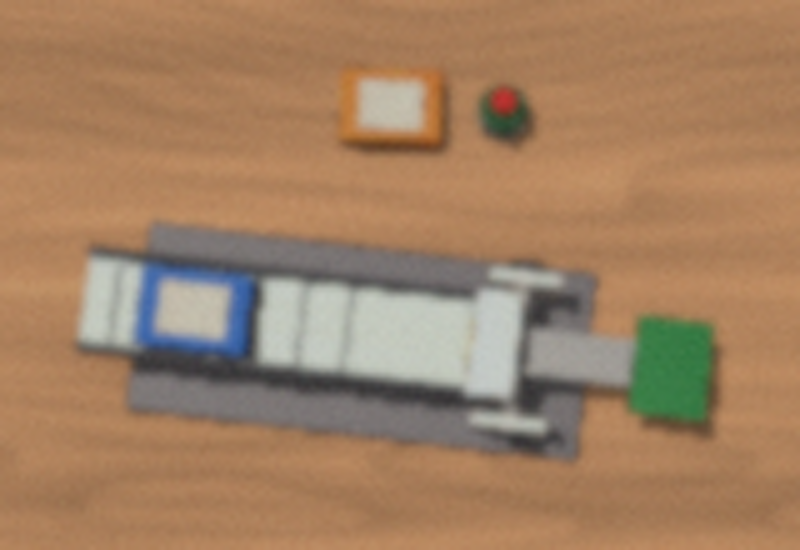

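Run:
```python
from h import *
from scipy.spatial.transform import Rotation as R
o=ctrl.get_obs();M=R.from_euler('xyz',o["eef_rot"]).as_matrix();print(M.round(3))
y=M[:,1];a=np.arctan2(y[1],y[0]);print("jaw yaw",a)
for nm,t in (("perp",np.arctan2(-.112,.994)),):
    for k in (-1,0,1): print(nm,t+k*np.pi-a)
```

```text
[[-0.     0.26   0.966]
 [-0.001  0.966 -0.26 ]
 [-1.    -0.001 -0.   ]]
jaw yaw 1.3080032488318407
perp -4.561798717418888
perp -1.4202060638290952
perp 1.721386589760698
```

{"fn": "send_rows", "kwargs": {"rows": [[[14.7,-27.9,0,-0.059],[14.7,-27.9,0,-0.059],[14.7,-27.9,0,-0.059],[14.7,-27.9,0,-0.059],[14.7,-27.9,0,-0.059],[14.7,-27.9,0,-0.059],[14.7,-27.9,0,-0.059],[14.7,-27.9,0,-0.059],[14.7,-27.9,0,-0.059],[14.7,-27.9,0,-0.059],[14.7,-27.9,0,-0.059],[14.7,-27.9,0,-0.059]]], "grip": 1, "newtons": 20}}

```text
time_s: 1.3
ee_pos: [0.3195, 0.1951, 0.2054]
eef_rot: [-1.453, 1.571, -2.426]
force: [0.7, 0.7, 0.3]
grip_width: 0.0019
```

{"fn": "send_rows", "kwargs": {"rows": [[[14.7,-27.9,0,-0.059],[14.7,-27.9,0,-0.059],[14.7,-27.9,0,-0.059],[14.7,-27.9,0,-0.059],[14.7,-27.9,0,-0.059],[14.7,-27.9,0,-0.059],[14.7,-27.9,0,-0.059],[14.7,-27.9,0,-0.059],[14.7,-27.9,0,-0.059],[14.7,-27.9,0,-0.059],[14.7,-27.9,0,-0.059],[0,0,0,0]]]}}

```text
time_s: 2.5
ee_pos: [0.4816, -0.113, 0.2048]
eef_rot: [-1.526, 1.57, 3.133]
force: [1.1, 0.4, -0.5]
grip_width: 0.0006
```

{"fn": "send_rows", "kwargs": {"rows": [[[7.2,-12.2,0,-0.032],[7.2,-12.2,0,-0.031],[0,0,-22,0],[0,0,-22,0],[0,0,-22,0],[0,0,-15,0],[0,0,-8,0],[0,0,0,0],[0,0,0,0]]]}}

```text
time_s: 3.4
ee_pos: [0.4958, -0.1351, 0.1172]
eef_rot: [1.358, 1.57, -0.325]
force: [0.4, -0.8, 0.6]
grip_width: 0.0004
```

```bash
cat > look.py <<'E'
import sys
from h import *
def meas(tag,save=False):
    o=ctrl.get_obs()
    p,d=ctrl.camera("top"); np.savez(f"t_{tag}.npz",p=p,d=d,z=o["ee_pos"],t=o["time_s"])
    hsv=cv2.cvtColor(p,cv2.COLOR_RGB2HSV).astype(float)
    # soft-weighted blueness centroid
    x=p[190:245,180:290].astype(float)
    wgt=np.clip(x[...,2]-x[...,0]-30,0,None)
    v,u=np.mgrid[190:245,180:290]
    c=((u*wgt).sum()/wgt.sum(),(v*wgt).sum()/wgt.sum())
    print(f"t={o['time_s']:.2f} tcp={(1000*o['ee_pos']).round(1)} F={o['force'].round(2)} cassette px={np.round(c,2)} w={wgt.sum():.0f}")
    return p
if __name__=="__main__":
    p=meas(sys.argv[1])
    cv2.imwrite(f"pics/{sys.argv[1]}.png",cv2.resize(p[150:260,170:330,::-1],None,fx=5,fy=5))
E
python3 look.py a1; python3 look.py a2
python3 -c "
from h import *
p,d=ctrl.camera('wrist');cv2.imwrite('pics/w1.png',p[:,:,::-1])"
```

```text
t=3.40 tcp=[ 495.8 -135.1  117.2] F=[ 0.42 -0.78  0.57] cassette px=[208.99 211.85] w=10923
t=3.45 tcp=[ 495.9 -135.1  117.3] F=[ 0.21 -0.89 -0.07] cassette px=[209.   211.86] w=10955
```

View pics/a2.png

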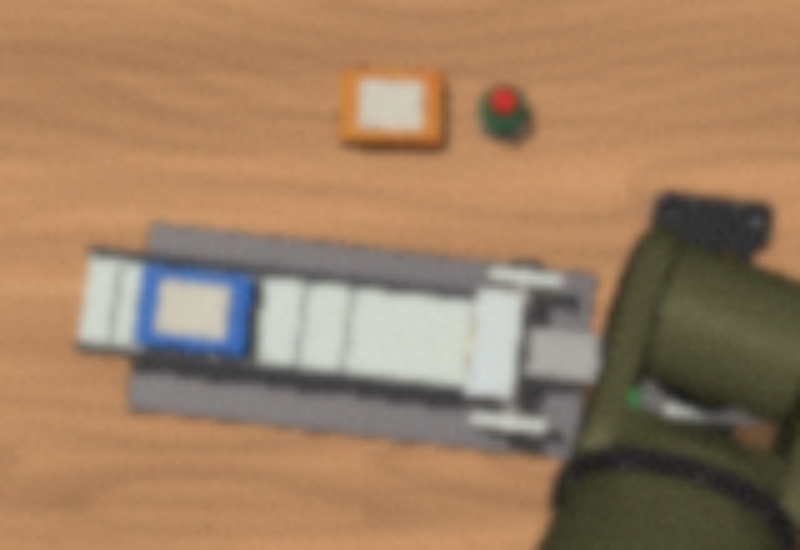

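View pics/w1.png

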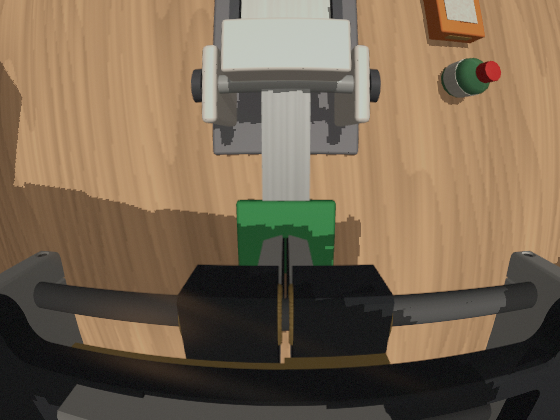

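```bash
cat > look.py <<'E'
import sys
from h import *
from scipy.optimize import brentq
H=np.array([.507,-.038,.090]);U=np.array([.112,.994,0]);U/=np.linalg.norm(U)
def proj(X):
    c=ctrl.camera_params("top"); f=210/np.tan(np.radians(c["vertical_fov"]/2))
    q=np.linalg.inv(c["cam_to_world"])@np.append(X,1)
    return np.array([c["cx"]-f*q[0]/q[2]*1, c["cy"]+f*q[1]/q[2]])
def pt(s,z,th): return H+U*(s*np.cos(th)-z*np.sin(th))+np.array([0,0,s*np.sin(th)+z*np.cos(th)])
def theta(p,d):
    w=cloud("top",d).reshape(-1,3); r=w-H
    s=r@U; l=r@np.array([U[1],-U[0],0])
    k=(abs(l)<.02)&(s>.04)&(s<.26)&(w[:,2]>.085)&(d.reshape(-1)>0)
    b=p.reshape(-1,3).astype(float); white=(b.min(1)>130)&(abs(b[:,2]-b[:,0])<25)
    k&=white
    a,bb=np.polyfit(s[k],w[k,2],1)
    for _ in range(4):
        res=w[:,2]-(a*s+bb); kk=k&(abs(res)<.006); a,bb=np.polyfit(s[kk],w[kk,2],1)
    return np.arctan(a)
def meas(tag):
    o=ctrl.get_obs()
    p,d=ctrl.camera("top"); np.savez(f"t_{tag}.npz",p=p,d=d,z=o["ee_pos"],t=o["time_s"])
    x=p[185:250,180:290].astype(float)
    wgt=np.clip(x[...,2]-x[...,0]-30,0,None)
    v,u=np.mgrid[185:250,180:290]
    c=((u*wgt).sum()/wgt.sum(),(v*wgt).sum()/wgt.sum())
    e=o["ee_pos"]; h=-((e-H)@U)-.006
    g=lambda t:.09-h*np.tan(t)+.006/np.cos(t)-e[2]
    tt=brentq(g,-.5,1.0)
    td=theta(p,d)
    th=max(tt,0)
    s=brentq(lambda s:proj(pt(s,.034,th))[0]-c[0],-.1,.5)
    print(f"{tag} t={o['time_s']:.2f} tcp={(1000*e).round(1)} F={o['force'].round(2)} px={np.round(c,2)} w={wgt.sum():.0f} th_tip={tt:.3f} th_depth={td:.3f} home_dist={1000*s-65:.2f}mm")
    return p
if __name__=="__main__":
    p=meas(sys.argv[1])
    if len(sys.argv)>2: cv2.imwrite(f"pics/{sys.argv[1]}.png",cv2.resize(p[150:260,170:330,::-1],None,fx=5,fy=5))
E
python3 look.py b1
```

```text
b1 t=3.55 tcp=[ 495.8 -135.1  117.3] F=[-0.22  1.48 -0.04] px=[209.01 211.84] w=10886 th_tip=-0.226 th_depth=0.003 home_dist=139.63mm
```

{"fn": "send_rows", "kwargs": {"rows": [[[0,-2,-6,0],[0,0,-5,0],[0,0,-4,0],[0,0,-2,0],[0,0,-1.5,0],[0,0,-1.5,0],[0,0,-1.5,0],[0,0,-1.5,0],[0,0,-1.5,0],[0,0,0,0],[0,0,0,0]]]}}

```text
time_s: 4.7
ee_pos: [0.4955, -0.1371, 0.0928]
eef_rot: [1.048, 1.57, -0.634]
force: [-4.3, -0.2, 10.2]
grip_width: 0.0005
```

```bash
python3 look.py b2
```

```text
b2 t=4.70 tcp=[ 495.5 -137.1   92.8] F=[-4.28 -0.19 10.21] px=[209.03 211.56] w=10918 th_tip=0.035 th_depth=0.034 home_dist=139.90mm
```

{"fn": "send_rows", "kwargs": {"rows": [[[0,0,-1.5,0],[0,0,-1.5,0],[0,0,-1.5,0],[0,0,-1.5,0],[0,0,-1.5,0],[0,0,-1.5,0],[0,0,-1.5,0],[0,0,-1.5,0],[0,0,-1.5,0],[0,0,0,0],[0,0,0,0]]]}}

```text
time_s: 5.85
ee_pos: [0.4956, -0.1368, 0.0793]
eef_rot: [1.834, 1.57, 0.151]
force: [-3.6, 2.8, 9.1]
grip_width: 0.0008
```

```bash
python3 look.py c1
```

```text
c1 t=5.85 tcp=[ 495.6 -136.8   79.3] F=[-3.6   2.76  9.08] px=[209.57 211.03] w=10337 th_tip=0.178 th_depth=0.177 home_dist=142.25mm
```

{"fn": "send_rows", "kwargs": {"rows": [[[0,0,-0.5,0],[0,0,-0.5,0],[0,0,-0.5,0],[0,0,-0.5,0],[0,0,-0.5,0],[0,0,0,0],[0,0,0,0]]]}}

```text
time_s: 6.6
ee_pos: [0.4957, -0.1367, 0.0768]
eef_rot: [2.007, 1.57, 0.324]
force: [-3.6, 3.2, 9.8]
grip_width: 0.0003
```

```bash
python3 look.py d1;python3 look.py d1b
```

```text
d1 t=6.60 tcp=[ 495.7 -136.7   76.8] F=[-3.57  3.24  9.81] px=[209.69 210.93] w=10417 th_tip=0.204 th_depth=0.203 home_dist=143.10mm
d1b t=6.65 tcp=[ 495.7 -136.7   76.8] F=[-2.93  3.73  9.99] px=[209.71 210.96] w=10476 th_tip=0.204 th_depth=0.203 home_dist=143.04mm
```

{"fn": "send_rows", "kwargs": {"rows": [[[0,0,-0.5,0],[0,0,-0.5,0],[0,0,0,0],[0,0,0,0],[0,0,0,0]]]}}

```text
time_s: 7.2
ee_pos: [0.4957, -0.1367, 0.0758]
eef_rot: [1.938, 1.57, 0.255]
force: [-3.0, 4.1, 10.2]
grip_width: 0.0007
```

```bash
python3 look.py d2
```

```text
d2 t=7.20 tcp=[ 495.7 -136.7   75.8] F=[-2.99  4.14 10.18] px=[209.76 210.87] w=10466 th_tip=0.214 th_depth=0.213 home_dist=143.39mm
```

{"fn": "send_rows", "kwargs": {"rows": [[[0,0,-0.5,0],[0,0,-0.5,0],[0,0,0,0],[0,0,0,0],[0,0,0,0]]]}}

```text
time_s: 7.75
ee_pos: [0.4958, -0.1367, 0.0749]
eef_rot: [1.874, 1.569, 0.191]
force: [-2.7, 4.7, 10.0]
grip_width: 0.0005
```

```bash
python3 look.py e1
```

```text
e1 t=7.75 tcp=[ 495.8 -136.7   74.9] F=[-2.68  4.69 10.03] px=[209.93 210.9 ] w=10566 th_tip=0.224 th_depth=0.219 home_dist=143.39mm
```

```bash
python3 look.py e2; python3 look.py e3
```

```text
e2 t=7.80 tcp=[ 495.9 -136.7   74.9] F=[-2.36  3.48 10.19] px=[209.9  210.88] w=10561 th_tip=0.224 th_depth=0.223 home_dist=143.48mm
e3 t=7.85 tcp=[ 495.8 -136.7   74.9] F=[-2.39  3.02 10.39] px=[209.91 210.88] w=10517 th_tip=0.224 th_depth=0.221 home_dist=143.44mm
```

Still at rest, so I keep stepping.

{"fn": "send_rows", "kwargs": {"rows": [[[0,0,-0.5,0],[0,0,-0.5,0],[0,0,0,0],[0,0,0,0],[0,0,0,0]]]}}

```text
time_s: 8.4
ee_pos: [0.4959, -0.1368, 0.0739]
eef_rot: [1.825, 1.569, 0.143]
force: [-2.7, 3.1, 9.5]
grip_width: 0.0004
```

```bash
python3 look.py f1
```

```text
f1 t=8.40 tcp=[ 495.9 -136.8   73.9] F=[-2.74  3.08  9.45] px=[210.07 210.66] w=10515 th_tip=0.234 th_depth=0.235 home_dist=143.52mm
```

{"fn": "send_rows", "kwargs": {"rows": [[[0,0,-0.5,0],[0,0,-0.5,0],[0,0,0,0],[0,0,0,0],[0,0,0,0]]]}}

```text
time_s: 8.95
ee_pos: [0.4959, -0.1368, 0.0729]
eef_rot: [1.745, 1.569, 0.062]
force: [-2.8, 3.6, 10.7]
grip_width: 0.0006
```

```bash
python3 look.py g1
```

```text
g1 t=8.95 tcp=[ 495.9 -136.8   72.9] F=[-2.84  3.59 10.71] px=[210.05 210.83] w=10344 th_tip=0.244 th_depth=0.240 home_dist=144.12mm
```

{"fn": "send_rows", "kwargs": {"rows": [[[0,0,-0.5,0],[0,0,-0.5,0],[0,0,0,0],[0,0,0,0],[0,0,0,0]]]}}

```text
time_s: 9.5
ee_pos: [0.496, -0.1368, 0.072]
eef_rot: [1.709, 1.569, 0.026]
force: [-0.5, 3.1, 10.6]
grip_width: 0.0004
```

```bash
python3 look.py h1
```

```text
h1 t=9.50 tcp=[ 496.  -136.8   72. ] F=[-0.5   3.09 10.61] px=[210.2  210.77] w=10506 th_tip=0.254 th_depth=0.248 home_dist=144.26mm
```

{"fn": "send_rows", "kwargs": {"rows": [[[0,0,-0.5,0],[0,0,-0.5,0],[0,0,0,0],[0,0,0,0],[0,0,0,0]]]}}

```text
time_s: 10.05
ee_pos: [0.496, -0.1368, 0.071]
eef_rot: [1.676, 1.569, -0.006]
force: [-0.9, 3.5, 9.6]
grip_width: 0.0003
```

```bash
python3 look.py i1
```

```text
i1 t=10.05 tcp=[ 496.  -136.8   71. ] F=[-0.94  3.49  9.58] px=[210.24 210.87] w=10650 th_tip=0.264 th_depth=0.259 home_dist=144.72mm
```

{"fn": "send_rows", "kwargs": {"rows": [[[0,0,-0.5,0],[0,0,-0.5,0],[0,0,0,0],[0,0,0,0],[0,0,0,0]]]}}

```text
time_s: 10.6
ee_pos: [0.4961, -0.1368, 0.07]
eef_rot: [1.637, 1.569, -0.046]
force: [-1.7, 2.6, 10.3]
grip_width: 0.0002
```

```bash
python3 look.py j1
```

```text
j1 t=10.60 tcp=[ 496.1 -136.8   70. ] F=[-1.73  2.62 10.29] px=[210.26 210.71] w=10783 th_tip=0.274 th_depth=0.273 home_dist=145.30mm
```

{"fn": "send_rows", "kwargs": {"rows": [[[0,0,-0.5,0],[0,0,-0.5,0],[0,0,0,0],[0,0,0,0],[0,0,0,0]]]}}

```text
time_s: 11.15
ee_pos: [0.4961, -0.1369, 0.069]
eef_rot: [1.618, 1.569, -0.064]
force: [-1.0, 2.7, 10.3]
grip_width: 0.0004
```

```bash
python3 look.py k1
```

```text
k1 t=11.15 tcp=[ 496.1 -136.9   69. ] F=[-0.96  2.66 10.33] px=[210.44 210.67] w=10663 th_tip=0.284 th_depth=0.279 home_dist=145.37mm
```

{"fn": "send_rows", "kwargs": {"rows": [[[0,0,-0.5,0],[0,0,-0.5,0],[0,0,0,0],[0,0,0,0],[0,0,0,0]]]}}

```text
time_s: 11.7
ee_pos: [0.4962, -0.1369, 0.068]
eef_rot: [1.622, 1.569, -0.06]
force: [-0.7, 2.9, 9.8]
grip_width: 0.0007
```

```bash
python3 look.py l1
```

```text
l1 t=11.70 tcp=[ 496.2 -136.9   68. ] F=[-0.72  2.91  9.82] px=[210.62 210.55] w=10742 th_tip=0.293 th_depth=0.289 home_dist=145.49mm
```

{"fn": "send_rows", "kwargs": {"rows": [[[0,0,-0.5,0],[0,0,-0.5,0],[0,0,0,0],[0,0,0,0],[0,0,0,0]]]}}

```text
time_s: 12.25
ee_pos: [0.4962, -0.1369, 0.067]
eef_rot: [1.607, 1.569, -0.076]
force: [0.7, 2.7, 10.3]
grip_width: 0.0004
```

```bash
python3 look.py m1
```

```text
m1 t=12.25 tcp=[ 496.2 -136.9   67. ] F=[ 0.69  2.74 10.28] px=[210.7  210.62] w=10816 th_tip=0.303 th_depth=0.300 home_dist=145.95mm
```

{"fn": "send_rows", "kwargs": {"rows": [[[0,0,-0.5,0],[0,0,-0.5,0],[0,0,0,0],[0,0,0,0],[0,0,0,0]]]}}

```text
time_s: 12.8
ee_pos: [0.4962, -0.1369, 0.0661]
eef_rot: [1.606, 1.569, -0.077]
force: [-0.7, 2.8, 9.9]
grip_width: 0.0004
```

```bash
python3 look.py n1
```

```text
n1 t=12.80 tcp=[ 496.2 -136.9   66.1] F=[-0.66  2.79  9.93] px=[210.74 210.61] w=10751 th_tip=0.313 th_depth=0.310 home_dist=146.51mm
```

{"fn": "send_rows", "kwargs": {"rows": [[[0,0,-0.5,0],[0,0,-0.5,0],[0,0,0,0],[0,0,0,0],[0,0,0,0]]]}}

```text
time_s: 13.35
ee_pos: [0.4962, -0.137, 0.0651]
eef_rot: [1.536, 1.568, -0.147]
force: [-0.8, 2.8, 9.7]
grip_width: 0.0006
```

```bash
python3 look.py o1
```

```text
o1 t=13.35 tcp=[ 496.2 -137.    65.1] F=[-0.78  2.75  9.67] px=[210.92 210.39] w=10860 th_tip=0.323 th_depth=0.320 home_dist=146.67mm
```

{"fn": "send_rows", "kwargs": {"rows": [[[0,0,-0.5,0],[0,0,-0.5,0],[0,0,0,0],[0,0,0,0],[0,0,0,0]]]}}

```text
time_s: 13.9
ee_pos: [0.4963, -0.137, 0.0641]
eef_rot: [1.532, 1.568, -0.151]
force: [-1.0, 2.7, 9.5]
grip_width: 0.0004
```

```bash
python3 look.py p1
```

```text
p1 t=13.90 tcp=[ 496.3 -137.    64.1] F=[-1.01  2.7   9.46] px=[211.02 210.37] w=10910 th_tip=0.332 th_depth=0.330 home_dist=147.11mm
```

{"fn": "send_rows", "kwargs": {"rows": [[[0,0,-0.5,0],[0,0,-0.5,0],[0,0,0,0],[0,0,0,0],[0,0,0,0]]]}}

```text
time_s: 14.45
ee_pos: [0.4963, -0.137, 0.0631]
eef_rot: [1.549, 1.568, -0.134]
force: [-0.6, 2.1, 9.4]
grip_width: 0.0005
```

```bash
python3 look.py q1
```

```text
q1 t=14.45 tcp=[ 496.3 -137.    63.1] F=[-0.61  2.15  9.43] px=[211.13 210.41] w=11078 th_tip=0.342 th_depth=0.339 home_dist=147.53mm
```

{"fn": "send_rows", "kwargs": {"rows": [[[0,0,-0.5,0],[0,0,-0.5,0],[0,0,0,0],[0,0,0,0],[0,0,0,0]]]}}

```text
time_s: 15.0
ee_pos: [0.4963, -0.137, 0.0621]
eef_rot: [1.507, 1.568, -0.176]
force: [-0.6, 3.0, 10.1]
grip_width: 0.0002
```

```bash
python3 look.py r1
```

```text
r1 t=15.00 tcp=[ 496.3 -137.    62.1] F=[-0.6   2.98 10.15] px=[211.28 210.4 ] w=11053 th_tip=0.351 th_depth=0.346 home_dist=147.84mm
```

{"fn": "send_rows", "kwargs": {"rows": [[[0,0,-0.5,0],[0,0,-0.5,0],[0,0,0,0],[0,0,0,0],[0,0,0,0]]]}}

```text
time_s: 15.55
ee_pos: [0.4963, -0.137, 0.0611]
eef_rot: [1.531, 1.568, -0.151]
force: [-0.7, 2.5, 9.3]
grip_width: 0.0004
```

```bash
python3 look.py s1
```

```text
s1 t=15.55 tcp=[ 496.3 -137.    61.1] F=[-0.66  2.53  9.33] px=[211.44 210.34] w=11154 th_tip=0.361 th_depth=0.358 home_dist=148.15mm
```

{"fn": "send_rows", "kwargs": {"rows": [[[0,0,-0.5,0],[0,0,-0.5,0],[0,0,0,0],[0,0,0,0],[0,0,0,0]]]}}

```text
time_s: 16.1
ee_pos: [0.4963, -0.1371, 0.0601]
eef_rot: [1.487, 1.568, -0.196]
force: [-0.0, 1.3, 9.1]
grip_width: 0.0007
```

```bash
python3 look.py u1
```

```text
u1 t=16.10 tcp=[ 496.3 -137.1   60.1] F=[-0.05  1.32  9.14] px=[211.6  210.28] w=11185 th_tip=0.370 th_depth=0.363 home_dist=148.45mm
```

{"fn": "send_rows", "kwargs": {"rows": [[[0,0,-0.5,0],[0,0,-0.5,0],[0,0,0,0],[0,0,0,0],[0,0,0,0]]]}}

```text
time_s: 16.65
ee_pos: [0.4964, -0.1371, 0.0591]
eef_rot: [1.494, 1.568, -0.189]
force: [1.3, 2.2, 9.8]
grip_width: 0.0003
```

```bash
python3 look.py v1
```

```text
v1 t=16.65 tcp=[ 496.4 -137.1   59.1] F=[1.34 2.2  9.83] px=[211.77 210.26] w=11205 th_tip=0.380 th_depth=0.378 home_dist=148.77mm
```

{"fn": "send_rows", "kwargs": {"rows": [[[0,0,-0.5,0],[0,0,-0.5,0],[0,0,0,0],[0,0,0,0],[0,0,0,0]]]}}

```text
time_s: 17.2
ee_pos: [0.4964, -0.137, 0.0581]
eef_rot: [1.527, 1.568, -0.156]
force: [0.0, 1.9, 9.6]
grip_width: 0.0003
```

```bash
python3 look.py x1
```

```text
x1 t=17.20 tcp=[ 496.4 -137.    58.1] F=[0.02 1.89 9.62] px=[211.94 210.28] w=11310 th_tip=0.389 th_depth=0.387 home_dist=149.10mm
```

{"fn": "send_rows", "kwargs": {"rows": [[[0,0,-0.5,0],[0,0,-0.5,0],[0,0,0,0],[0,0,0,0],[0,0,0,0]]]}}

```text
time_s: 17.75
ee_pos: [0.4964, -0.1371, 0.0571]
eef_rot: [1.444, 1.568, -0.239]
force: [0.3, 2.1, 8.4]
grip_width: 0.0004
```

```bash
python3 look.py y1
```

```text
y1 t=17.75 tcp=[ 496.4 -137.1   57.1] F=[0.32 2.08 8.39] px=[212.19 210.18] w=11260 th_tip=0.398 th_depth=0.396 home_dist=149.17mm
```

{"fn": "send_rows", "kwargs": {"rows": [[[0,0,-0.5,0],[0,0,-0.5,0],[0,0,0,0],[0,0,0,0],[0,0,0,0]]]}}

```text
time_s: 18.3
ee_pos: [0.4963, -0.1371, 0.0561]
eef_rot: [1.487, 1.568, -0.196]
force: [-0.3, 1.5, 9.3]
grip_width: 0.0007
```

```bash
python3 look.py z1
```

```text
z1 t=18.30 tcp=[ 496.3 -137.1   56.1] F=[-0.26  1.47  9.29] px=[214.   210.41] w=11292 th_tip=0.408 th_depth=0.403 home_dist=144.55mm
```

The cassette has started sliding: it moved about 5 mm at a tilt of about 0.405. I hold here.

{"fn": "send_rows", "kwargs": {"rows": [[[0,0,0,0],[0,0,0,0]]]}}

```text
time_s: 18.55
ee_pos: [0.4963, -0.1371, 0.0561]
eef_rot: [1.481, 1.568, -0.202]
force: [-0.6, 0.8, 9.3]
grip_width: 0.0006
```

```bash
python3 look.py A1
```

```text
A1 t=18.55 tcp=[ 496.3 -137.1   56.1] F=[-0.56  0.76  9.32] px=[216.62 210.85] w=11247 th_tip=0.408 th_depth=0.405 home_dist=136.49mm
```

{"fn": "send_rows", "kwargs": {"rows": [[[0,0,0,0],[0,0,0,0],[0,0,0,0]]]}}

```text
time_s: 18.9
ee_pos: [0.4963, -0.1371, 0.056]
eef_rot: [1.482, 1.568, -0.201]
force: [1.4, 1.5, 9.4]
grip_width: 0.0007
```

```bash
python3 look.py A2
```

```text
A2 t=18.90 tcp=[ 496.3 -137.1   56. ] F=[1.4  1.46 9.43] px=[222.57 211.72] w=10955 th_tip=0.408 th_depth=0.404 home_dist=118.07mm
```

{"fn": "send_rows", "kwargs": {"rows": [[[0,0,0,0],[0,0,0,0],[0,0,0,0],[0,0,0,0],[0,0,0,0],[0,0,0,0],[0,0,0,0],[0,0,0,0],[0,0,0,0],[0,0,0,0],[0,0,0,0],[0,0,0,0]]]}}

```text
time_s: 20.15
ee_pos: [0.4962, -0.1372, 0.0558]
eef_rot: [1.444, 1.568, -0.239]
force: [1.2, 1.1, 6.9]
grip_width: 0.0008
```

```bash
python3 look.py A3 v
```

```text
A3 t=20.15 tcp=[ 496.2 -137.2   55.8] F=[1.22 1.12 6.88] px=[254.77 216.47] w=9404 th_tip=0.410 th_depth=0.410 home_dist=14.17mm
```

{"fn": "send_rows", "kwargs": {"rows": [[[0,0,0,0],[0,0,0,0],[0,0,0,0],[0,0,0,0],[0,0,0,0]]]}}

```text
time_s: 20.7
ee_pos: [0.4962, -0.1371, 0.0558]
eef_rot: [1.452, 1.568, -0.23]
force: [0.7, 0.6, 5.9]
grip_width: 0.0007
```

```bash
python3 look.py A4 v
```

```text
A4 t=20.70 tcp=[ 496.2 -137.1   55.8] F=[0.65 0.6  5.9 ] px=[254.77 216.47] w=9366 th_tip=0.410 th_depth=0.408 home_dist=14.18mm
```

View pics/A4.png

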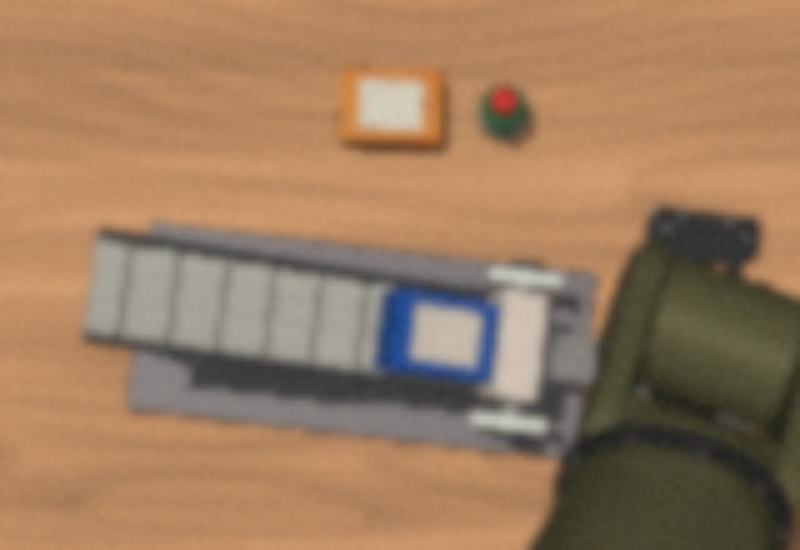

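The cassette is against the dock (its edge meets the white block near px (497,340) in the zoom) and at rest. Now I ease the paddle up.

{"fn": "send_rows", "kwargs": {"rows": [[[0,0,0.5,0],[0,0,1,0],[0,0,1.5,0],[0,0,1.5,0],[0,0,1.5,0],[0,0,1.5,0],[0,0,1.5,0],[0,0,1.5,0],[0,0,1.5,0],[0,0,1.5,0],[0,0,1.5,0],[0,0,1.5,0]]]}}

```text
time_s: 21.95
ee_pos: [0.4953, -0.137, 0.0715]
eef_rot: [-1.823, 1.571, 2.778]
force: [-0.9, -3.3, 2.2]
grip_width: 0.0005
```

{"fn": "send_rows", "kwargs": {"rows": [[[0,0,1.5,0],[0,0,1.5,0],[0,0,1.5,0],[0,0,1.5,0],[0,0,1.5,0],[0,0,1.5,0],[0,0,1.5,0],[0,0,1.5,0],[0,0,1.5,0],[0,0,1,0],[0,0,1,0],[0,0,1,0]]]}}

```text
time_s: 23.15
ee_pos: [0.4954, -0.137, 0.0881]
eef_rot: [1.064, 1.571, -0.619]
force: [0.4, -3.3, 4.2]
grip_width: 0.0005
```

```bash
python3 look.py B1
```

```text
B1 t=23.15 tcp=[ 495.4 -137.    88.1] F=[ 0.43 -3.27  4.16] px=[253.32 216.77] w=9594 th_tip=0.085 th_depth=0.082 home_dist=2.30mm
```

{"fn": "send_rows", "kwargs": {"rows": [[[0,0,1,0],[0,0,1,0],[0,0,1,0],[0,0,1,0],[0,0,1,0],[0,0,1,0],[0,0,1,0],[0,0,1,0],[0,0,1,0],[0,0,2,0],[0,0,3,0],[0,0,4,0]]]}}

```text
time_s: 24.4
ee_pos: [0.4952, -0.1368, 0.1059]
eef_rot: [-2.04, 1.57, 2.56]
force: [0.2, 0.2, 0.4]
grip_width: 0.0006
```

{"fn": "send_rows", "kwargs": {"rows": [[[0,0,8,0],[0,0,10,0],[0,0,10,0],[0,0,10,0],[0,0,0,0],[0,0,0,0],[0,0,0,0],[0,0,0,0]]]}}

```text
time_s: 25.2
ee_pos: [0.4952, -0.1369, 0.1435]
eef_rot: [-1.78, 1.57, 2.821]
force: [0.6, 0.4, 0.1]
grip_width: 0.0002
```

```bash
python3 look.py C1 v; python3 look.py C2
```

```text
C1 t=25.20 tcp=[ 495.2 -136.9  143.5] F=[0.58 0.41 0.1 ] px=[252.64 216.84] w=9782 th_tip=-0.464 th_depth=-0.001 home_dist=1.47mm
C2 t=25.25 tcp=[ 495.2 -136.9  143.6] F=[0.03 0.05 0.  ] px=[252.68 216.85] w=9792 th_tip=-0.464 th_depth=-0.002 home_dist=1.34mm
```

View pics/C1.png

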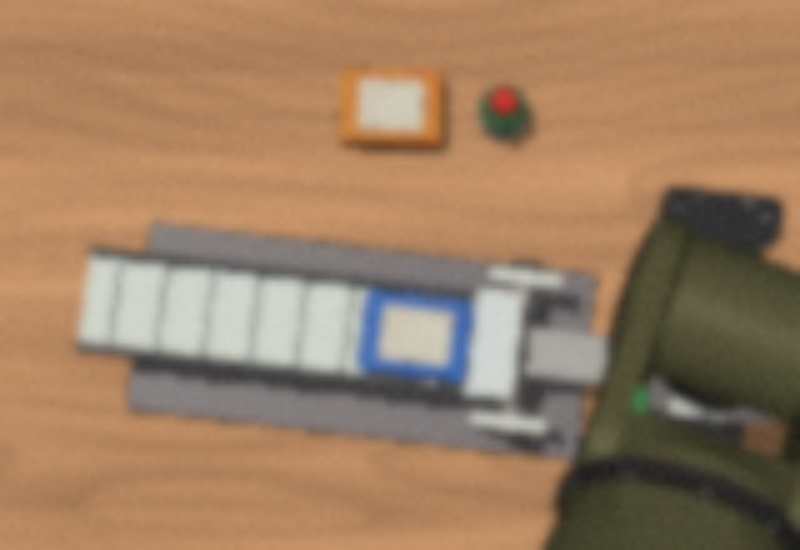

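The tray is level, the cassette is against the dock with no gap, and the arm is clear of the loader. I hand in now.

```bash
python3 -c "
from station import ctrl
print(ctrl.hand_in())"
```

```text
the job is handed in; nothing more can be done
None
```

The cassette is home against the dock, the tray is back level and nothing touches the loader. I handed the job in at about 25 s; `hand_in` gives no verdict.

- **Press:** I pressed the paddle with closed fingertips in steps of about 0.01 rad. The cassette started to slide at a tilt of about 0.405 rad. The pressing force at the stops between steps was about 8–12 N.
- **Slide:** I held still from there. The two mid-slide checks gave average speeds of about 0.03 and 0.05 m/s, which extrapolates to about 0.14 m/s at the dock. I did not measure the arrival speed. The tilt drifted up by only about 0.002 rad over the hold. The cassette then sat at rest at the dock, with the paddle still held, for over 0.5 s.
- **Release:** I eased the paddle up over about 3 s and raised the tip to z = 0.144 m.
- **Last checks:** The depth image put the tray tilt at about -0.001 rad. The cassette reads about 1.4 mm from home, with no visible gap to the dock. The measured force is about 0. The spare cassette and the vial have not moved in the picture. The other bystanders were outside that view and I did not re-check them.
- **Disagreement:** My home-distance estimate reads too high as the tray tilts, by about 14 mm at 0.41 rad. While the tray was tilted I judged "home" by the cassette being still and visibly touching the dock.

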